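# Refit the washed stop plate of the food slicer

## Task

The food slicer's aluminium stop plate has been washed and stands in front of the sink: put it back on the slicer. Set both keyholes over the two headed studs of the thickness slide together, press it down flat and push it back under the stud heads until the sprung catch snaps up in front of it, then let go. Feel your way and do not force it (never more than 35 N on the slicer), keep off the round blade, and leave the salt shaker, yoghurt tub and food tin where they stand.

Things in the scene. Friction and masses are not known exactly. Their poses are not given: they have to be found in the camera images.
- stop_plate: L-shaped bare aluminium plate, loose, about 0.28 kg. Origin: centre of the underside of its foot, z up. Foot 62 (x) x 120 (y) x 5 mm thick, flat on the worktop at the start; upright wall along its front (-x) edge; two keyholes through the foot. Home: origin midway between the studs, on the slide's deck, axes parallel to the slicer's.
- wall_top (a point): Middle of the top edge of the plate's wall, (-26, 0, 62) mm in the plate's frame. The wall is 10 mm thick (plate x -31 to -21 mm), 120 mm wide (y) and 62 mm tall; pinch it from above across its thickness.
- entries (a point): Midway between the two keyhole entries, (14, 0, 0) mm in the plate's frame. Each entry is round, 19 mm wide, centred at plate x 14, y -38 or +38 mm; from it an 11 mm wide slot runs towards the wall and ends so that a stud shank stops at x = 0. So the plate goes over the studs 14 mm in front of home and is then pushed 14 mm along its own +x.
- slicer: White electric food slicer, fixed; base 260 (x) x 280 (y) mm. Origin: centre of its underside on the worktop; its front faces -x, +x is its back. Blade and motor housing (170 mm high) on its -y half; on its +y half the black thickness slide (82 x 94 mm) with two upright headed studs.
- deck (a point): Middle of the thickness slide's range, at its deck's height: (5, 72, 50) mm in the slicer's frame. Studs at 38 mm to either side in y: shank 8 mm, head 16 mm across with a bevelled top, head underside 7 and top 11 mm above the deck. The slide stands where the dial was left: the stud line is up to 10 mm in front of or behind this point, not measured; its screw holds it firm against pushing.
- table (a point): Middle of the low aluminium food table in front of the slide and the blade, top at z = 38 mm: (-83, 0, 38) mm in the slicer's frame, 80 (x) x 245 (y) mm, with a lip up to z = 56 mm along its front edge.
- blade: The slicer's round steel blade, 134 mm across, upright, its axis along x; origin at its centre, (-34, -75, 103) mm in the slicer's frame. Do not touch it.
- catch (a joint): Sprung steel tab in the slide's deck, 8 (x) x 32 (y) mm, centred 36 mm in front of the stud line, midway between the studs. 0: up, 4 mm above the deck; grows as pressed down, 0.004 m is level. 2 N to start, 4 N to press level. The foot holds it down while short of home; it snaps up in front of the foot's front edge only within the last 1.2 mm of the push.
- salt_shaker: Glass salt shaker, 47 x 47 x 83 mm, origin under its centre; a bystander.
- yoghurt: Small yoghurt tub with a foil lid, 72 x 71 x 72 mm, origin under its centre; a bystander.
- bean_tin: Low food tin, 76 x 75 x 58 mm, origin under its centre; a bystander.

How it is judged:
By the outcome, as a careful person would: the job done as asked, in the order asked, and still so for the second after the job is handed in, with the robot touching nothing.
It also fails if it takes over 51 s, if anything falls off the work surface, if the arm or the gripper's body presses on something with over 40 N, if the wrist force passes 120 N, or if a joint passes its speed limit or range.

## Robot

A 7-joint arm with a two-finger parallel gripper is mounted at the origin on a cart in front of the work surface, level with it; the furniture and walls round the work are solid. World frame = base frame: x ahead of the robot, y to its left, z up, the work surface at z = 0. Lengths are in m, angles in degrees, forces in N, time in s.
With the tool pointing down it reaches from about 0.35 to 0.9 m from the base axis. Payload 8.1 kg.
Tool frame: the origin (TCP) lies at the very end of the fingers, on their centre line; the grasp point (between the pads) lies robot.hold_point_z behind it (robot.hold_point_z is the distance from the TCP to the grasp point, in m); z points along the fingers, y is the line along which they close (so a half turn about z gives the same grasp; the last joint's range is limited). The gripper opens to 85 mm and grips with 20 to 120 N. Pads are 22 mm wide; open, the fingers measure 114 mm over their backs; the gripper's body (76 mm by 85 mm) begins 54 mm behind the grasp point. The pads swing forward as they close: fully open they stand 13 mm farther back than shut.
Start: joints at [-82.311, 24.895, 1.432, 90.138, -0.665, 64.973, -4.303], TCP at [0.147, 0.608, 0.193] pointing down, gripper open.
Joint ranges: [-149.89, 149.89], [-25.12, 119.58], [-72.63, 75.52], [4.76, 147.25], [-75.54, 255.54], [6.69, 114.76], [-157.13, 157.13]. Speed limits (degrees/s): [127.2, 127.2, 172.46, 172.46, 180, 180, 180].

## Interface

Orientations are given as a 3x3 rotation matrix whose columns are the frame's x, y, z axes.
In Python, from plant import robot gives the robot as it stands. The module is installed in compiled form; this text tells all that it offers.
- The arm moves only by the tool move_arm, never from a script. Its argument "targets" is a list of rows, each an object with "slide": the shift along the tool's x, y, z in cm, a list of three; "angular": the turn, a rotation vector about the tool's x, y, z in degrees, a list of three; "grip": the opening, from 0 (shut) to 1 (fully open). A call has exactly 8 rows; each row shifts and turns the commanded pose from where the row before left it, along the tool's axes as they then stand; what a row does not reach is not made up. A row lasts 1/12 s, in which the tool goes at most 41.7 mm and 7.16 degrees, less where a joint would pass 70% of its speed; a pose out of reach is approached as far as the arm can. A call is refused whole if a number of a shift passes 4.17 or a number of a turn 7.16, either way. A call with a gripper value outside its range is refused whole. The fingers move at their own pace and stop on an object; "squeeze" is the grip in N (left out, the last holds). Time passes only in rows, so rows that do not move let the fingers close, or fill a call up. It gives the time, the measured TCP pose, the force, the opening and the grip force at its end, in the units of the state.
- robot.state(): the state, without advancing time (a new reading comes with each control period).
- robot.capture(name): name is "scene" or "top" or "wrist"; returns the picture (384x512x3 uint8, red, green, blue); there is no depth.
- robot.get_calibration(name): a dict with "fx", "fy", "cx", "cy" (pixels), "extrinsics" (4x4, takes a point from camera to world coordinates). Camera axes: x right, y up, looking along -z (the intrinsics and any distortion apply to the point x, -y, -z); pixel columns grow to the right and rows downward; lengths in m; the calibration is good to about 2 mm. A picture is of the moment at which its call begins: read the wrist's pose just before it. get_calibration takes no time and is no camera call; for the wrist camera it gives the pose at the moment of the call.
- robot.sign_off(): hands the job in; it is judged then, once.
Trained networks look in the newest picture that a camera, given by its name, has taken for a name from the list of things; names that differ only in an ending like _2 or _b are one class to them, and where a whole thing is asked for, a point or a joint stands for the part that bears it (a point fixed in the world has none). Each returns a list of dicts, best first, with "conf" (0 to 1); they miss things now and then, are a little off and sometimes report something else, mostly with a low value. They report only what shows in the picture. A call takes as long as a camera call.
- robot.look_for(camera, query): "rect" ([centre column, centre row, width, height] in pixels, round what is visible of it).
- robot.mark_of(camera, query): "xy" ([column, row] in pixels: a listed point, or the origin of a listed thing).
The state is a dict: "time_s": time; "joint_pos": joint angles; "qvel": joint speeds; "joint_efforts": joint torques, N m; "tool_pos": TCP position; "orientation": TCP orientation; "ft_force": force on the tool from outside, world axes, zero at the start; "ft_torque": the same for the moment, N m; "finger_gap": opening from 0.0 (shut) to 1.0 (fully open); "finger_force": force on a finger pad.
Only numpy, scipy, OpenCV 4.12 (cv2) and the standard library are available. Lean on these libraries where they do the work, as an engineer would, in place of code of your own. Each camera call takes 0.05 s, during which the arm holds its last target. There are 200 camera calls.

## Working session

There is one attempt and no reset: what is moved stays moved. The work goes in short steps, Python scripts to look and compute and a tool call to move; the robot and the scene stay as the last step left them, time stands still between calls to the robot, and variables do not carry over. Pictures are saved under pics/ and viewed, at most 13 in all, crops included, and the job is handed in when it is done.

Besides the shell and the picture viewer there is one more tool, called after ">>>" by a JSON object that holds its "fn" and its "kwargs". move_arm: Moves the arm, as the interface text tells. Its arguments: {"type":"object","properties":{"targets":{"type":"array"},"squeeze":{"type":"number"}},"required":["targets"]}

```bash
mkdir -p pics; cat > h.py <<'E'
import numpy as np, cv2
from plant import robot
def cap(n,f):
    im=robot.capture(n); cv2.imwrite('pics/'+f+'.png',im[:,:,::-1]); return im
def ray(n,px):
    c=robot.get_calibration(n); E=np.array(c['extrinsics'])
    d=np.array([(px[0]-c['cx'])/c['fx'],-(px[1]-c['cy'])/c['fy'],-1.])
    return E[:3,3],E[:3,:3]@d
def onz(n,px,z):
    o,d=ray(n,px); return o+d*(z-o[2])/d[2]
def proj(n,P):
    c=robot.get_calibration(n); E=np.array(c['extrinsics']); p=E[:3,:3].T@(np.array(P)-E[:3,3])
    return [c['cx']+c['fx']*p[0]/-p[2], c['cy']-c['fy']*p[1]/-p[2]]
E
python3 - <<'E'
from h import *
np.set_printoptions(precision=4,suppress=True)
s=robot.state(); print(s['time_s'],s['tool_pos'],s['orientation'],s['finger_gap'],robot.hold_point_z)
a=cap('scene','s0');b=cap('top','t0')
cv2.imwrite('pics/both.png',np.vstack([a,b])[:,:,::-1]) 
for n in ('scene','top'):
    c=robot.get_calibration(n);print(n,{k:c[k] for k in c if k!='extrinsics'},np.array(c['extrinsics']))
    for q,z in (('stop_plate',0),('wall_top',.062),('entries',0),('slicer',0),('deck',.05),('table',.038),('blade',.103),('catch',.05),('salt_shaker',0),('yoghurt',0),('bean_tin',0)):
        r=robot.mark_of(n,q)[:2]
        print(q,[(np.round(x['conf'],2),np.round(x['xy'],1),onz(n,x['xy'],z)) for x in r])
print(robot.state()['time_s'])
E
```

```text
0.0 [0.1465 0.607  0.1923] [[-0.9721  0.2347 -0.0003]
 [ 0.2347  0.9721 -0.0016]
 [-0.0001 -0.0016 -1.    ]] 0.9985699779827071 0.0187
scene {'fx': 464.71501464758654, 'fy': 464.71501464758654, 'cx': 250.94796214868003, 'cy': 188.86850322777624} [[ 0.8495  0.382  -0.3639  0.1038]
 [-0.5276  0.6105 -0.5907 -0.8504]
 [-0.0034  0.6938  0.7202  1.0062]
 [ 0.      0.      0.      1.    ]]
stop_plate [(np.float64(0.72), array([189.3, 200.8]), array([0.4331, 0.0296, 0.    ]))]
wall_top [(np.float64(0.61), array([178.9, 189.2]), array([0.4079, 0.0308, 0.062 ]))]
entries [(np.float64(0.83), array([194.9, 194.8]), array([0.4581, 0.0425, 0.    ]))]
slicer [(np.float64(0.94), array([314. , 274.3]), array([ 0.5889, -0.3677,  0.    ]))]
deck [(np.float64(0.92), array([306.3, 241.9]), array([ 0.6077, -0.3026,  0.05  ]))]
table [(np.float64(0.92), array([286.3, 275.7]), array([ 0.5106, -0.3532,  0.038 ]))]
blade [(np.float64(0.97), array([322.6, 275.4]), array([ 0.5541, -0.4299,  0.103 ]))]Traceback (most recent call last):
  File "<stdin>", line 9, in <module>
ValueError: it knows: bean_tin, blade, deck, entries, salt_shaker, slicer, stop_plate, table, wall_top, yoghurt
```

View pics/s0.png

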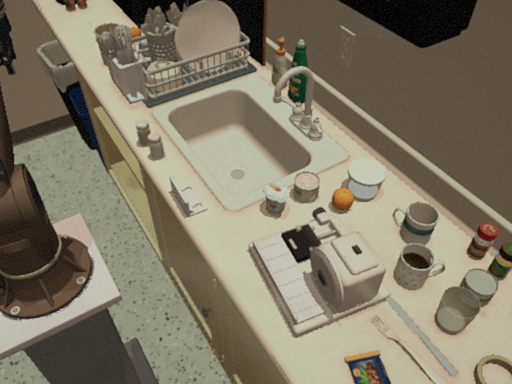

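View pics/t0.png

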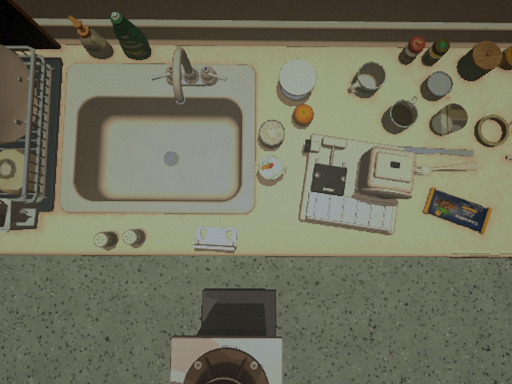

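The scene picture shows the plate near (187,197), with the slicer at (315,270) and the tub and tin beside it. In the top picture the plate is at (215,237), the slide's deck at (330,179) and the blade housing at (388,170).

```bash
python3 - <<'E'
from h import *
np.set_printoptions(precision=4,suppress=True)
n='top'; c=robot.get_calibration(n);print(c)
for q,z in (('stop_plate',0),('wall_top',.062),('entries',0),('slicer',0),('deck',.05),('table',.038),('blade',.103),('salt_shaker',0),('yoghurt',0),('bean_tin',0)):
    r=robot.mark_of(n,q)[:2]
    print(q,[(np.round(x['conf'],2),np.round(x['xy'],1),onz(n,x['xy'],z)) for x in r])
im=cv2.imread('pics/t0.png')
A=cv2.resize(im[215:260,180:250],None,fx=8,fy=8,interpolation=cv2.INTER_CUBIC)
B=cv2.resize(im[130:240,295:400],None,fx=4,fy=4,interpolation=cv2.INTER_CUBIC)
B=cv2.resize(im[130:220,297:357],None,fx=4,fy=4,interpolation=cv2.INTER_CUBIC)
print(A.shape,B.shape)
w=np.zeros((360,800,3),np.uint8);w[:360,:560]=A;w[:360,560:800]=B
cv2.imwrite('pics/t0c.png',w)
print(robot.state()['time_s'])
E
```

```text
{'fx': 423.1838983497306, 'fy': 423.1838983497306, 'cx': 260.7781603473895, 'cy': 183.8169917973607, 'extrinsics': array([[ 0.0055,  0.9945, -0.1048,  0.4614],
       [-0.9999,  0.0064,  0.0081, -0.0873],
       [ 0.0087,  0.1048,  0.9945,  1.2578],
       [ 0.    ,  0.    ,  0.    ,  1.    ]])}
stop_plate [(np.float64(0.68), array([215.6, 235.3]), array([0.4406, 0.0348, 0.    ])), (np.float64(0.17), array([386.6, 193.7]), array([ 0.5667, -0.4738,  0.    ]))]
wall_top [(np.float64(0.8), array([214.6, 246.1]), array([0.4116, 0.0311, 0.062 ]))]
entries [(np.float64(0.65), array([215.3, 236.6]), array([0.4367, 0.0356, 0.    ]))]
slicer [(np.float64(0.7), array([348.8, 185.3]), array([ 0.5912, -0.361 ,  0.    ])), (np.float64(0.51), array([329.1, 175.1]), array([ 0.6216, -0.3023,  0.    ]))]
deck [(np.float64(0.78), array([329.1, 174.9]), array([ 0.6158, -0.2938,  0.05  ]))]
table [(np.float64(0.73), array([349. , 209.8]), array([ 0.5163, -0.3522,  0.038 ]))]
blade [(np.float64(0.59), array([386.8, 197.9]), array([ 0.5466, -0.4424,  0.103 ]))]
salt_shaker [(np.float64(0.68), array([140. , 235.9]), array([0.4376, 0.2571, 0.    ])), (np.float64(0.23), array([216.4, 237.4]), array([0.4344, 0.0324, 0.    ]))]
yoghurt [(np.float64(0.94), array([272.1, 170.2]), array([ 0.6353, -0.1313,  0.    ]))]
bean_tin [(np.float64(0.92), array([268.1, 131.2]), array([ 0.7544, -0.1188,  0.    ]))]
(360, 560, 3) (360, 240, 3)
0.95
```

View pics/t0c.png

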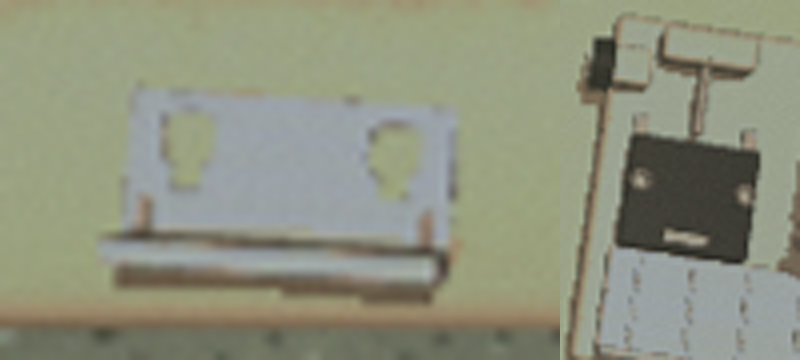

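The crop shows the plate's back corners at top-image (196.9,226) and (236.9,228.5), and its wall-top ends at (192.5,245.3) and (234.8,248.5). The studs are at about (317,175) and (343,178.5), and the catch is at (328.5,189.5).

```bash
python3 - <<'E'
from h import *
np.set_printoptions(precision=4,suppress=True)
n='top'
az=lambda a,b:np.degrees(np.arctan2(*(b-a)[1::-1]))
for p,q,z in (((196.9,226),(236.9,228.5),.005),((192.5,245.3),(234.8,248.5),.062),((317,175),(343,178.5),.061)):
    a,b=onz(n,p,z),onz(n,q,z); print(a,b,(a+b)/2,'len',np.linalg.norm(a-b),'yaw of x',az(b,a)-90)
print(onz(n,(328.5,189.5),.052))
print(robot.get_calibration('wrist'))
print(robot.state()['orientation'])
E
```

```text
[0.4675 0.0898 0.005 ] [ 0.4608 -0.028   0.005 ] [0.4642 0.0309 0.005 ] len 0.11790043269581173 yaw of x -3.242799693462544
[0.4135 0.0928 0.062 ] [ 0.4052 -0.0254  0.062 ] [0.4094 0.0337 0.062 ] len 0.11854877367008061 yaw of x -3.9903025808606287
[ 0.6139 -0.2573  0.061 ] [ 0.6043 -0.3315  0.061 ] [ 0.6091 -0.2944  0.061 ] len 0.07478017464450665 yaw of x -7.354733449733175
[ 0.5734 -0.2912  0.052 ]
{'fx': 283.60453511550526, 'fy': 283.60453511550526, 'cx': 252.5225123272784, 'cy': 192.62249476975893, 'extrinsics': array([[ 0.2348, -0.9307, -0.2806,  0.0744],
       [ 0.972 ,  0.2247,  0.0684,  0.6259],
       [-0.0006, -0.2888,  0.9574,  0.3739],
       [ 0.    ,  0.    ,  0.    ,  1.    ]])}
[[-0.9721  0.2346  0.    ]
 [ 0.2346  0.9721  0.0001]
 [-0.      0.0001 -1.    ]]
```

```bash
cat >> h.py <<'E'
def plan(P,yaw,calls,grip,level=True):
    """rows to bring TCP to P with tool y at azimuth yaw (deg), tool straight down"""
    from scipy.spatial.transform import Rotation as Ro
    s=robot.state(); p=np.array(s['tool_pos']); R=np.array(s['orientation'])
    a=np.radians(yaw); y=np.array([np.cos(a),np.sin(a),0]); z=np.array([0,0,-1.]); T=np.c_[np.cross(y,z),y,z]
    n=8*calls; rv=Ro.from_matrix(R.T@T).as_rotvec(degrees=True)/n; d=(np.array(P)-p)/n
    S=Ro.from_rotvec(rv,degrees=True).as_matrix()
    print('t',s['time_s'],'pos',p.round(4),'F',np.round(s['ft_force'],1),'gap',round(s['finger_gap'],3),'ang',rv.round(2))
    for i in range(n):
        print((R.T@d*100).round(2).tolist(),end=' ' if (i+1)%8 else '\n'); R=R@S
E
python3 - <<'E'
from h import *
plan([.409,.033,.16],-3.7,3,1)
E
```

```text
t 0.95 pos [0.1466 0.6076 0.1931] F [-0.7  1.7  0.7] gap 1.001 ang [ 0.   -0.    3.34]
[-1.62, -2.07, 0.14] [-1.74, -1.97, 0.14] [-1.85, -1.87, 0.14] [-1.96, -1.76, 0.14] [-2.06, -1.64, 0.14] [-2.15, -1.52, 0.14] [-2.24, -1.39, 0.14] [-2.31, -1.26, 0.14]
[-2.38, -1.12, 0.14] [-2.44, -0.98, 0.14] [-2.5, -0.84, 0.14] [-2.54, -0.69, 0.14] [-2.58, -0.54, 0.14] [-2.6, -0.39, 0.14] [-2.62, -0.24, 0.14] [-2.63, -0.08, 0.14]
[-2.63, 0.07, 0.14] [-2.62, 0.22, 0.14] [-2.6, 0.38, 0.14] [-2.58, 0.53, 0.14] [-2.54, 0.68, 0.14] [-2.5, 0.82, 0.14] [-2.45, 0.97, 0.14] [-2.39, 1.11, 0.14]
```

>>> {"fn": "move_arm", "kwargs": {"targets": [{"slide":[-1.62,-2.07,0.14],"angular":[0,0,3.34],"grip":1},{"slide":[-1.74,-1.97,0.14],"angular":[0,0,3.34],"grip":1},{"slide":[-1.85,-1.87,0.14],"angular":[0,0,3.34],"grip":1},{"slide":[-1.96,-1.76,0.14],"angular":[0,0,3.34],"grip":1},{"slide":[-2.06,-1.64,0.14],"angular":[0,0,3.34],"grip":1},{"slide":[-2.15,-1.52,0.14],"angular":[0,0,3.34],"grip":1},{"slide":[-2.24,-1.39,0.14],"angular":[0,0,3.34],"grip":1},{"slide":[-2.31,-1.26,0.14],"angular":[0,0,3.34],"grip":1}]}}

```text
time_s: 1.62
tool_pos: [0.2344, 0.4148, 0.182]
orientation: [[-0.761, 0.649, 0.0], [0.649, 0.761, 0.0], [0.0, 0.0, -1.0]]
ft_force: [0.3, 0.5, 0.0]
finger_gap: 1.003
finger_force: 0.0
```

>>> {"fn": "move_arm", "kwargs": {"targets": [{"slide":[-2.38,-1.12,0.14],"angular":[0,0,3.34],"grip":1},{"slide":[-2.44,-0.98,0.14],"angular":[0,0,3.34],"grip":1},{"slide":[-2.5,-0.84,0.14],"angular":[0,0,3.34],"grip":1},{"slide":[-2.54,-0.69,0.14],"angular":[0,0,3.34],"grip":1},{"slide":[-2.58,-0.54,0.14],"angular":[0,0,3.34],"grip":1},{"slide":[-2.6,-0.39,0.14],"angular":[0,0,3.34],"grip":1},{"slide":[-2.62,-0.24,0.14],"angular":[0,0,3.34],"grip":1},{"slide":[-2.63,-0.08,0.14],"angular":[0,0,3.34],"grip":1}]}}

```text
time_s: 2.28
tool_pos: [0.3216, 0.2232, 0.1709]
orientation: [[-0.388, 0.922, 0.0], [0.922, 0.388, 0.001], [0.001, 0.001, -1.0]]
ft_force: [0.7, 0.7, 0.0]
finger_gap: 1.001
finger_force: 0.0
```

>>> {"fn": "move_arm", "kwargs": {"targets": [{"slide":[-2.63,0.07,0.14],"angular":[0,0,3.34],"grip":1},{"slide":[-2.62,0.22,0.14],"angular":[0,0,3.34],"grip":1},{"slide":[-2.6,0.38,0.14],"angular":[0,0,3.34],"grip":1},{"slide":[-2.58,0.53,0.14],"angular":[0,0,3.34],"grip":1},{"slide":[-2.54,0.68,0.14],"angular":[0,0,3.34],"grip":1},{"slide":[-2.5,0.82,0.14],"angular":[0,0,3.34],"grip":1},{"slide":[-2.45,0.97,0.14],"angular":[0,0,3.34],"grip":1},{"slide":[-2.39,1.11,0.14],"angular":[0,0,3.34],"grip":1}]}}

```text
time_s: 2.95
tool_pos: [0.4092, 0.0317, 0.1597]
orientation: [[0.068, 0.998, 0.001], [0.998, -0.068, 0.001], [0.001, 0.001, -1.0]]
ft_force: [0.3, 1.1, -0.0]
finger_gap: 0.997
finger_force: 0.0
```

```bash
python3 - <<'E'
from h import *
print(robot.state()['orientation'],robot.state()['tool_pos'])
cap('wrist','w1')
for q,z in (('wall_top',.062),('entries',0.005),('stop_plate',0)):
    print(q,[(round(x['conf'],2),np.round(x['xy']),onz('wrist',x['xy'],z).round(4)) for x in robot.mark_of('wrist',q)[:1]])
E
```

```text
[[ 6.78104516e-02  9.97697884e-01  8.21056201e-04]
 [ 9.97698002e-01 -6.78109607e-02  6.08989313e-04]
 [ 6.63263959e-04  7.77870291e-04 -9.99999477e-01]] [0.40917848 0.03167139 0.1597481 ]
wall_top [(0.94, array([255., 176.]), array([0.4129, 0.0372, 0.062 ]))]
entries [(0.65, array([286., 165.]), array([0.4487, 0.0363, 0.005 ]))]
stop_plate [(0.67, array([277., 165.]), array([0.4382, 0.0372, 0.    ]))]
```

View pics/w1.png

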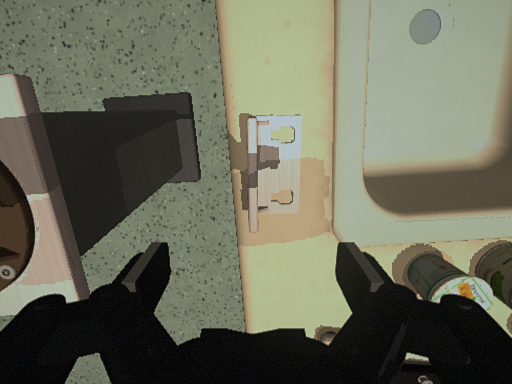

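The wrist view shows the plate at about (275,165). Its wall top runs from (252,117) to (254,230), and the fingers straddle it in the lower half of the picture.

```bash
python3 - <<'E'
from h import *
a=onz('wrist',(252,117),.062);b=onz('wrist',(254,230.5),.062)
c=onz('wrist',(299.5,115),.005);d=onz('wrist',(299.5,213),.005)
for u,v in((a,b),(c,d)): print(u.round(4),v.round(4),((u+v)/2).round(4),np.linalg.norm(u-v),np.degrees(np.arctan2(*(u-v)[1::-1]))-90)
plan([.411,.034,.036],-3.7,2,1)
E
```

```text
[0.4118 0.0978 0.062 ] [ 0.4061 -0.0193  0.062 ] [0.4089 0.0392 0.062 ] 0.11727542145555135 -2.7998045347626146
[0.4657 0.0945 0.005 ] [ 0.4635 -0.025   0.005 ] [0.4646 0.0347 0.005 ] 0.11953153651666985 -1.063207287823559
t 3.15 pos [0.4087 0.0325 0.1595] F [ 0.3  0.6 -0.2] gap 0.998 ang [ 0.   -0.   -0.01]
[0.01, 0.01, 0.77] [0.01, 0.01, 0.77] [0.01, 0.01, 0.77] [0.01, 0.01, 0.77] [0.01, 0.01, 0.77] [0.01, 0.01, 0.77] [0.01, 0.01, 0.77] [0.01, 0.01, 0.77]
[0.01, 0.01, 0.77] [0.01, 0.01, 0.77] [0.01, 0.01, 0.77] [0.01, 0.01, 0.77] [0.01, 0.01, 0.77] [0.01, 0.01, 0.77] [0.01, 0.01, 0.77] [0.01, 0.01, 0.77]
```

>>> {"fn": "move_arm", "kwargs": {"targets": [{"slide":[0.1,0.05,1.2],"angular":[0,0,-0.2],"grip":1},{"slide":[0.1,0.05,1.2],"angular":[0,0,-0.2],"grip":1},{"slide":[0.1,0.05,1.2],"angular":[0,0,-0.2],"grip":1},{"slide":[0,0,1.2],"angular":[0,0,0],"grip":1},{"slide":[0,0,1.2],"angular":[0,0,0],"grip":1},{"slide":[0,0,1.2],"angular":[0,0,0],"grip":1},{"slide":[0,0,1.2],"angular":[0,0,0],"grip":1},{"slide":[0,0,1.2],"angular":[0,0,0],"grip":1}]}}

```text
time_s: 3.82
tool_pos: [0.41, 0.0372, 0.063]
orientation: [[0.052, 0.999, -0.0], [0.999, -0.052, 0.001], [0.001, -0.0, -1.0]]
ft_force: [0.1, 0.2, 0.6]
finger_gap: 0.998
finger_force: 0.0
```

>>> {"fn": "move_arm", "kwargs": {"squeeze": 40, "targets": [{"slide":[0,0,0.8],"angular":[0,0,0],"grip":1},{"slide":[0,0,0.8],"angular":[0,0,0],"grip":1},{"slide":[0,0,0.8],"angular":[0,0,0],"grip":1},{"slide":[0,0,0.7],"angular":[0,0,0],"grip":1},{"slide":[0,0,0],"angular":[0,0,0],"grip":0.5},{"slide":[0,0,0],"angular":[0,0,0],"grip":0.3},{"slide":[0,0,0],"angular":[0,0,0],"grip":0},{"slide":[0,0,0],"angular":[0,0,0],"grip":0}]}}

```text
time_s: 4.48
tool_pos: [0.4107, 0.0358, 0.0329]
orientation: [[0.055, 0.998, 0.001], [0.998, -0.055, 0.0], [0.0, 0.001, -1.0]]
ft_force: [0.0, -0.1, 1.6]
finger_gap: 0.455
finger_force: 0.0
```

>>> {"fn": "move_arm", "kwargs": {"squeeze": 50, "targets": [{"slide":[0,0,0],"angular":[0,0,0],"grip":0},{"slide":[0,0,0],"angular":[0,0,0],"grip":0},{"slide":[0,0,0],"angular":[0,0,0],"grip":0},{"slide":[0,0,0],"angular":[0,0,0],"grip":0},{"slide":[0,0,0],"angular":[0,0,0],"grip":0},{"slide":[0,0,0],"angular":[0,0,0],"grip":0},{"slide":[0,0,0],"angular":[0,0,0],"grip":0},{"slide":[0,0,0],"angular":[0,0,0],"grip":0}]}}

```text
time_s: 5.15
tool_pos: [0.4103, 0.0357, 0.0325]
orientation: [[0.055, 0.999, -0.0], [0.999, -0.055, 0.0], [0.0, -0.0, -1.0]]
ft_force: [0.7, -0.1, -0.3]
finger_gap: -0.001
finger_force: 0.0
```

The fingers closed on nothing, so I need to look.

```bash
python3 - <<'E'
from h import *
a=cap('wrist','w2');b=cap('top','t2');c=cap('scene','s2')
A=cv2.resize(a,(512,384)); w=np.zeros((384,800,3),np.uint8); w[:,:512]=A
w[:192,512:]=cv2.resize(b[205:265,170:260],(288,192)); w[192:,512:]=cv2.resize(c[140:240,110:260],(288,192))
cv2.imwrite('pics/c2.png',w[:,:,::-1]); print(robot.state()['finger_gap'],robot.state()['tool_pos'])
E
```

```text
-0.001946939140881559 [0.41035298 0.03572491 0.03249469]
```

View pics/c2.png

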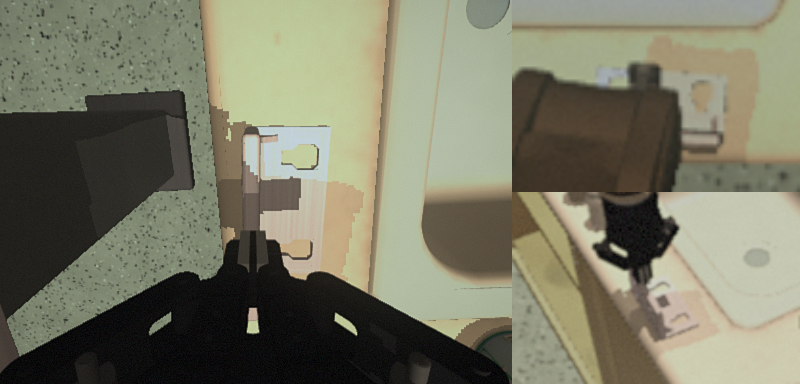

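The wrist view shows the shut fingertips at (252,235–265), in line with the wall at (252,130–230). I'll compare that with the projection.

```bash
python3 - <<'E'
from h import *
s=robot.state();p=np.array(s['tool_pos']);R=np.array(s['orientation'])
print(np.round([proj('wrist',p),proj('wrist',p-R[:,2]*.0187),proj('wrist',p-R[:,2]*.07)]))
print('top tcp',np.round(proj('top',p)),proj('top',[.41,.0357,.062]))
im=cv2.imread('pics/w2.png')
cv2.imwrite('pics/w2c.png',cv2.resize(im[200:300,190:320],(780,600),interpolation=cv2.INTER_CUBIC))
E
```

```text
[[254. 220.]
 [254. 232.]
 [254. 280.]]
top tcp [214. 246.] [np.float64(212.94239292022596), np.float64(246.668184017655)]
```

View pics/w2c.png

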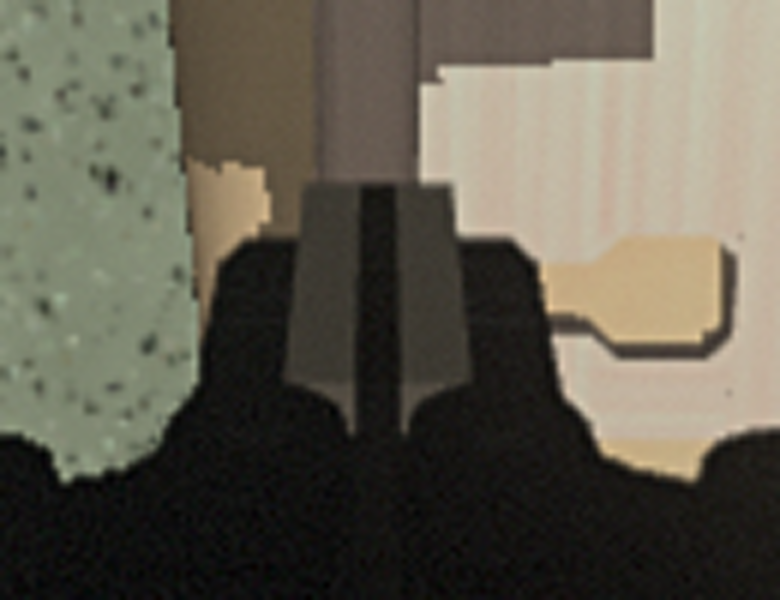

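```bash
python3 - <<'E'
from h import *
s=robot.state();p=np.array(s['tool_pos']);R=np.array(s['orientation'])
for d in (0,.02,.03,.04,.05): print(d,[np.round(proj('wrist',p-R[:,2]*d+R[:,0]*e),1) for e in (-.011,.011)])
print('walltop',[np.round(proj('wrist',[.41,y,.062]),1) for y in (.095,.05,.035,.02)])
c=robot.get_calibration('wrist');E=np.array(c['extrinsics']);print((R.T@(E[:3,3]-p)).round(4),(R.T@E[:3,:3]).round(3))
E
```

```text
0 [array([253.5, 235.1]), array([253.6, 205.4])]
0.02 [array([253.6, 248.9]), array([253.6, 216.3])]
0.03 [array([253.7, 257. ]), array([253.7, 222.8])]
0.04 [array([253.7, 266. ]), array([253.8, 230. ])]
0.05 [array([253.8, 276.1]), array([253.8, 238.3])]
walltop [array([247. , 137.6]), array([251.7, 217.2]), array([253.1, 241. ]), array([254.5, 263.5])]
[ 0.0748 -0.0005 -0.1807] [[-0.     0.957  0.29 ]
 [ 1.    -0.     0.001]
 [ 0.001  0.29  -0.957]]
```

```bash
python3 - <<'E'
from h import *
s=robot.state();p=np.array(s['tool_pos'])
for d in (0,.02,.03,.04): print(d,np.round(proj('scene',p+[0,0,d]),1))
print('wall',[np.round(proj('scene',[.41,y,.062]),1) for y in (.095,.036,-.023)])
im=cv2.imread('pics/s2.png'); cv2.imwrite('pics/s2c.png',cv2.resize(im[160:220,140:220],(800,600),interpolation=cv2.INTER_CUBIC))
E
```

```text
0 [180.1 194.9]
0.02 [179.3 190.1]
0.03 [178.9 187.7]
0.04 [178.5 185.2]
wall [array([169.9, 175.4]), array([178.8, 187.8]), array([188.1, 200.8])]
```

View pics/s2c.png

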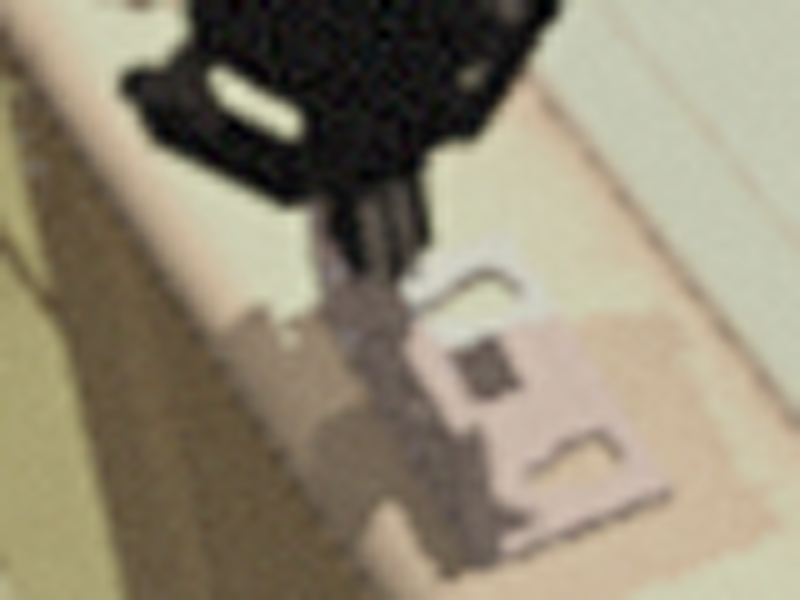

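Both cameras put the shut fingertips about 35 mm above the reported TCP, so they closed just over the wall top. I'll open the fingers and feel down another 32 mm.

>>> {"fn": "move_arm", "kwargs": {"targets": [{"slide":[0,0,-0.5],"angular":[0,0,0],"grip":1},{"slide":[0,0,0],"angular":[0,0,0],"grip":1},{"slide":[0,0,0],"angular":[0,0,0],"grip":1},{"slide":[0,0,0],"angular":[0,0,0],"grip":1},{"slide":[0,0,0],"angular":[0,0,0],"grip":1},{"slide":[0,0,0],"angular":[0,0,0],"grip":1},{"slide":[0,0,0],"angular":[0,0,0],"grip":1},{"slide":[0,0,0],"angular":[0,0,0],"grip":1}]}}

```text
time_s: 5.97
tool_pos: [0.4103, 0.0357, 0.0375]
orientation: [[0.055, 0.999, -0.0], [0.999, -0.055, -0.0], [-0.0, -0.0, -1.0]]
ft_force: [-0.2, 0.2, -0.4]
finger_gap: 0.998
finger_force: 0.0
```

>>> {"fn": "move_arm", "kwargs": {"targets": [{"slide":[0.05,0,0.5],"angular":[0,0,0],"grip":1},{"slide":[0.05,0,0.5],"angular":[0,0,0],"grip":1},{"slide":[0.05,0,0.5],"angular":[0,0,0],"grip":1},{"slide":[0.05,0,0.5],"angular":[0,0,0],"grip":1},{"slide":[0,0,0.5],"angular":[0,0,0],"grip":1},{"slide":[0,0,0.5],"angular":[0,0,0],"grip":1},{"slide":[0,0,0.4],"angular":[0,0,0],"grip":1},{"slide":[0,0,0.4],"angular":[0,0,0],"grip":1}]}}

```text
time_s: 6.63
tool_pos: [0.4103, 0.0376, -0.001]
orientation: [[0.055, 0.999, -0.0], [0.999, -0.055, -0.0], [-0.0, -0.0, -1.0]]
ft_force: [0.3, 0.0, 0.3]
finger_gap: 1.002
finger_force: 0.0
```

>>> {"fn": "move_arm", "kwargs": {"targets": [{"slide":[0,0,0],"angular":[0,0,0],"grip":0},{"slide":[0,0,0],"angular":[0,0,0],"grip":0},{"slide":[0,0,0],"angular":[0,0,0],"grip":0},{"slide":[0,0,0],"angular":[0,0,0],"grip":0},{"slide":[0,0,0],"angular":[0,0,0],"grip":0},{"slide":[0,0,0],"angular":[0,0,0],"grip":0},{"slide":[0,0,0],"angular":[0,0,0],"grip":0},{"slide":[0,0,0],"angular":[0,0,0],"grip":0}]}}

```text
time_s: 7.3
tool_pos: [0.4107, 0.0379, -0.0002]
orientation: [[0.055, 0.999, 0.0], [0.999, -0.055, 0.0], [0.0, 0.0, -1.0]]
ft_force: [-1.2, 0.0, 6.6]
finger_gap: 0.108
finger_force: 49.3
```

Gripped. Now lifting.

>>> {"fn": "move_arm", "kwargs": {"targets": [{"slide":[0,0,-0.5],"angular":[0,0,0],"grip":0},{"slide":[0,0,-1],"angular":[0,0,0],"grip":0},{"slide":[0,0,-1.5],"angular":[0,0,0],"grip":0},{"slide":[0,0,-1.8],"angular":[0,0,0],"grip":0},{"slide":[0,0,-1.8],"angular":[0,0,0],"grip":0},{"slide":[0,0,-1.8],"angular":[0,0,0],"grip":0},{"slide":[0,0,-1.8],"angular":[0,0,0],"grip":0},{"slide":[0,0,-1.8],"angular":[0,0,0],"grip":0}]}}

```text
time_s: 7.97
tool_pos: [0.4097, 0.0374, 0.1203]
orientation: [[0.055, 0.998, -0.001], [0.998, -0.055, -0.0], [-0.0, -0.001, -1.0]]
ft_force: [-0.1, 0.5, -3.7]
finger_gap: 0.103
finger_force: 49.0
```

```bash
python3 - <<'E'
from h import *
s=robot.state();p=np.array(s['tool_pos']);R=np.array(s['orientation']);print(p,s['ft_force'],s['ft_torque'],s['finger_gap'])
a=cap('wrist','w3');c=cap('scene','s3')
w=np.zeros((384,800,3),np.uint8); w[:,:512]=a
w[:,512:]=cv2.resize(c[130:226,140:212],(288,384),interpolation=cv2.INTER_CUBIC)
cv2.imwrite('pics/c3.png',w[:,:,::-1])
E
```

```text
[0.40967134 0.03740074 0.12031927] [-0.12356451  0.48933093 -3.70611566] [ 0.01577521  0.0292776  -0.02835343] 0.10281880084072521
```

View pics/c3.png

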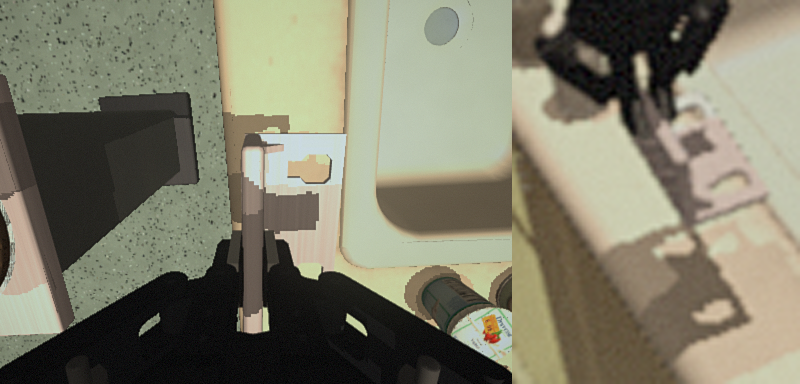

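The plate is held upright and square in the fingers, with its +y keyhole at (312,167) in the wrist view. Next I'll go to a look-out in front of the slide.

```bash
python3 - <<'E'
from h import *
plan([.51,-.281,.16],-7.3,2,0)
R=np.array(robot.state()['orientation']);p=np.array(robot.state()['tool_pos'])
for nm,px,z in (('wall +y end',(253,144),-.062),('wall -y end',(252,332),-.062),('foot corner',(346,134),-.005),('hole',(316,169),-.005)):
    w=onz('wrist',px,p[2]-z); print(nm,(R.T@(w-p)).round(4))
E
```

```text
t 8.0667 pos [0.4117 0.038  0.1215] F [ 1.2 -0.2 -3.7] gap 0.103 ang [ 0.01 -0.01  0.26]
[-1.96, 0.72, -0.24] [-1.95, 0.73, -0.24] [-1.95, 0.74, -0.24] [-1.95, 0.75, -0.24] [-1.94, 0.76, -0.24] [-1.94, 0.77, -0.24] [-1.94, 0.78, -0.24] [-1.93, 0.78, -0.24]
[-1.93, 0.79, -0.24] [-1.93, 0.8, -0.24] [-1.92, 0.81, -0.24] [-1.92, 0.82, -0.24] [-1.91, 0.83, -0.24] [-1.91, 0.84, -0.24] [-1.91, 0.85, -0.24] [-1.9, 0.85, -0.24]
wall +y end [ 0.0599 -0.0005 -0.0619]
wall -y end [-0.036  -0.0009 -0.0621]
foot corner [ 0.0588  0.0563 -0.0047]
hole [ 0.037   0.0394 -0.0048]
```

>>> {"fn": "move_arm", "kwargs": {"targets": [{"slide":[-1.0,0.4,-0.25],"angular":[0,0,0.26],"grip":0},{"slide":[-1.9,0.7,-0.25],"angular":[0,0,0.26],"grip":0},{"slide":[-1.95,0.74,-0.25],"angular":[0,0,0.26],"grip":0},{"slide":[-1.95,0.75,-0.25],"angular":[0,0,0.26],"grip":0},{"slide":[-1.94,0.76,-0.25],"angular":[0,0,0.26],"grip":0},{"slide":[-1.94,0.77,-0.25],"angular":[0,0,0.26],"grip":0},{"slide":[-1.94,0.78,-0.25],"angular":[0,0,0.26],"grip":0},{"slide":[-1.93,0.78,-0.25],"angular":[0,0,0.26],"grip":0}]}}

```text
time_s: 8.73
tool_pos: [0.4558, -0.1132, 0.1384]
orientation: [[0.092, 0.996, -0.002], [0.996, -0.092, -0.0], [-0.0, -0.002, -1.0]]
ft_force: [0.1, 0.4, -3.1]
finger_gap: 0.105
finger_force: 49.0
```

>>> {"fn": "move_arm", "kwargs": {"targets": [{"slide":[-1.93,0.79,-0.25],"angular":[0,0,0.26],"grip":0},{"slide":[-1.93,0.8,-0.25],"angular":[0,0,0.26],"grip":0},{"slide":[-1.92,0.81,-0.25],"angular":[0,0,0.26],"grip":0},{"slide":[-1.92,0.82,-0.25],"angular":[0,0,0.26],"grip":0},{"slide":[-1.91,0.83,-0.25],"angular":[0,0,0.26],"grip":0},{"slide":[-1.91,0.84,-0.25],"angular":[0,0,0.26],"grip":0},{"slide":[-1.91,0.85,-0.25],"angular":[0,0,0.26],"grip":0},{"slide":[-1.9,0.85,-0.25],"angular":[0,0,0.26],"grip":0}]}}

```text
time_s: 9.4
tool_pos: [0.5048, -0.2724, 0.1579]
orientation: [[0.128, 0.992, -0.003], [0.992, -0.128, 0.001], [0.0, -0.003, -1.0]]
ft_force: [-0.1, 0.3, -3.2]
finger_gap: 0.107
finger_force: 49.0
```

```bash
python3 - <<'E'
from h import *
s=robot.state();print(s['tool_pos'],s['orientation'],s['ft_force'],s['finger_gap'])
a=cap('wrist','w4')
cv2.imwrite('pics/w4c.png',cv2.resize(a,(800,600),interpolation=cv2.INTER_CUBIC)[:,:,::-1])
print([np.round(proj('wrist',q)) for q in ([.6139,-.2573,.061],[.6043,-.3315,.061])])
for q,z in (('deck',.05),('entries',.165)):
    print(q,[(round(x['conf'],2),np.round(x['xy']),onz('wrist',x['xy'],z).round(4)) for x in robot.mark_of('wrist',q)[:1]])
E
```

```text
[ 0.50484558 -0.27243166  0.15788441] [[ 1.27594017e-01  9.91822924e-01 -2.65587295e-03]
 [ 9.91826441e-01 -1.27592797e-01  6.24463391e-04]
 [ 2.80486848e-04 -2.71384280e-03 -9.99996278e-01]] [-0.08114367  0.25452536 -3.19275497] 0.10736590707646591
[array([360., 150.]), array([352., 220.])]
deck []
entries [(0.7, array([310., 221.]), array([ 0.5421, -0.2758,  0.165 ]))]
```

View pics/w4c.png

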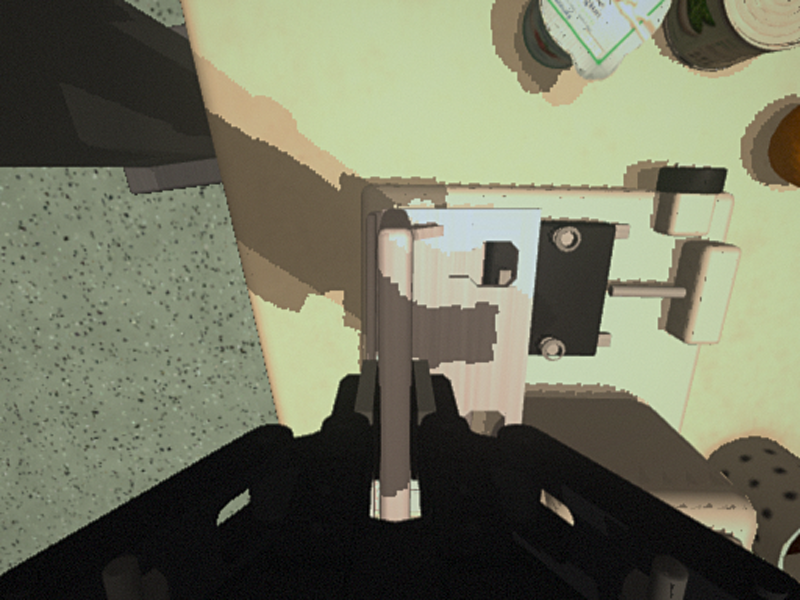

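The studs show at about (567,238) and (552,349) in the enlarged view. The plate's +y entry is at (500,263), and the back edge of its foot runs from (541,209) to (523,425).

```bash
python3 - <<'E'
from h import *
s=robot.state();p=np.array(s['tool_pos']);R=np.array(s['orientation']);k=1.5625
g=lambda u,v,z:onz('wrist',(u/k,v/k),z)
az=lambda a,b:np.degrees(np.arctan2(*(a-b)[1::-1]))-90
A=g(567,238,.061);B=g(552,349,.061);print('studs',A,B,(A+B)/2,np.linalg.norm(A-B),az(A,B))
C=g(616,224,.05);D=g(596,355,.05);print('deck back edge',az(C,D),np.linalg.norm(C-D))
F=g(541,209,p[2]+.005);G=g(523,425,p[2]+.005);print('foot back edge',az(F,G),R.T@(F-p),R.T@(G-p),'tool',np.degrees(np.arctan2(R[1,1],R[0,1])))
H=g(500,263,p[2]+.005);print('hole',R.T@(H-p))
E
```

```text
studs [ 0.61497713 -0.25581766  0.061     ] [ 0.60356041 -0.33024049  0.061     ] [ 0.60926877 -0.29302908  0.061     ] 0.07529341490196786 -8.721382984811129
deck back edge -7.960231597571536 0.09187734048689915
foot back edge -6.8317244476003935 [ 0.05889307  0.056236   -0.00518244] [-0.03719596  0.05731945 -0.00507686] tool -7.4777395924518135
hole [ 0.03746997  0.04176473 -0.00512846]
```

```bash
python3 - <<'E'
from h import *
plan([.5698,-.2864,.095],-8.0,1,0)
E
```

```text
t 9.55 pos [ 0.5047 -0.2733  0.1581] F [-0.1  0.3 -3.8] gap 0.113 ang [-0.01  0.01  0.07]
[-0.06, 0.83, 0.79] [-0.05, 0.83, 0.79] [-0.05, 0.83, 0.79] [-0.05, 0.83, 0.79] [-0.05, 0.83, 0.79] [-0.05, 0.83, 0.79] [-0.05, 0.83, 0.79] [-0.05, 0.83, 0.79]
```

>>> {"fn": "move_arm", "kwargs": {"targets": [{"slide":[-0.05,0.83,0.8],"angular":[0,0,0.07],"grip":0},{"slide":[-0.05,0.83,0.8],"angular":[0,0,0.07],"grip":0},{"slide":[-0.05,0.83,0.8],"angular":[0,0,0.07],"grip":0},{"slide":[-0.05,0.83,0.8],"angular":[0,0,0.07],"grip":0},{"slide":[-0.05,0.83,0.8],"angular":[0,0,0.07],"grip":0},{"slide":[-0.05,0.83,0.8],"angular":[0,0,0.07],"grip":0},{"slide":[-0.05,0.83,0.8],"angular":[0,0,0.07],"grip":0},{"slide":[-0.05,0.83,0.7],"angular":[0,0,0.07],"grip":0}]}}

```text
time_s: 10.22
tool_pos: [0.5719, -0.2835, 0.0953]
orientation: [[0.137, 0.991, -0.001], [0.991, -0.137, 0.0], [0.0, -0.001, -1.0]]
ft_force: [0.1, -0.5, -3.1]
finger_gap: 0.104
finger_force: 49.2
```

```bash
python3 - <<'E'
from h import *
s=robot.state();p=np.array(s['tool_pos']);R=np.array(s['orientation']);print(s['time_s'],p,np.degrees(np.arctan2(R[1,1],R[0,1])),s['ft_force'],s['finger_gap'])
a=cap('wrist','w5');cv2.imwrite('pics/w5c.png',cv2.resize(a[125:275,235:435],(800,600),interpolation=cv2.INTER_CUBIC)[:,:,::-1])
print(proj('wrist',p+R@[.037,.040,-.005]),proj('wrist',[.61498,-.2558,.061]))
E
```

```text
10.2167 [ 0.57190353 -0.28354864  0.0953027 ] -7.847657224380817 [ 0.0658334  -0.53801307 -3.10050827] 0.10408890011613589
[np.float64(315.77728065922776), np.float64(170.30575351296483)] [np.float64(303.12203017684817), np.float64(163.91759904440605)]
```

View pics/w5c.png

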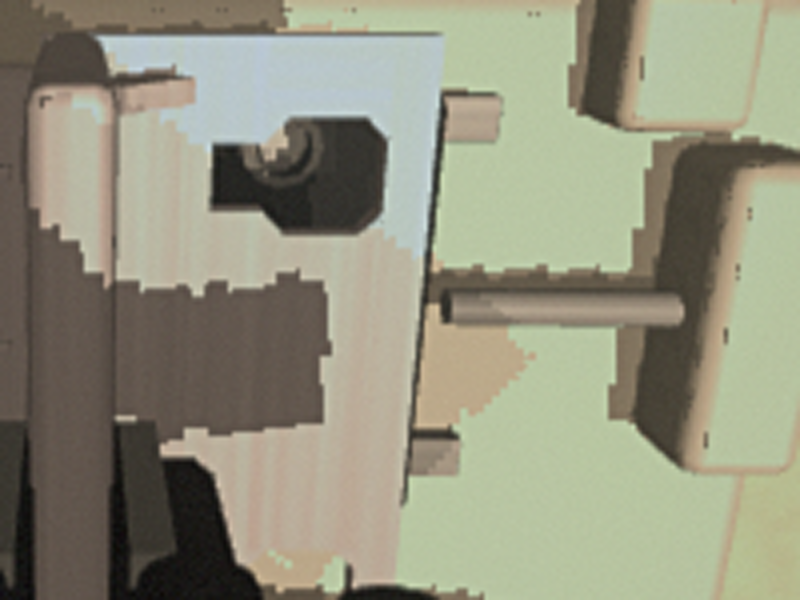

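The +y stud head shows through the keyhole at crop (281,152), and the entry is centred at (325,176), so the plate is too far back as expected. I'll compute the shift.

```bash
python3 - <<'E'
from h import *
s=robot.state();p=np.array(s['tool_pos']);R=np.array(s['orientation'])
g=lambda u,v,z:onz('wrist',(235+u/4,125+v/4),z)
S=g(281,152,.061);H=g(325,176,p[2]+.005);print(S,'stud tool',(R.T@(S-p)).round(4),'hole',(R.T@(H-p)).round(4))
az=lambda a,b:np.degrees(np.arctan2(*(a-b)[1::-1]))-90
print('foot edge yaw',az(g(442,35,p[2]+.005),g(400,570,p[2]+.005)),'tool',np.degrees(np.arctan2(R[1,1],R[0,1])))
a=g(499,96,.045);b=g(459,472,.045);print('rail ends yaw',az(a,b),a,b,np.linalg.norm(a-b))
print(p)
E
```

```text
[ 0.61664945 -0.25531132  0.061     ] stud tool [0.0335 0.0395 0.0331] hole [ 0.037   0.0395 -0.005 ]
foot edge yaw -6.932946840468119 tool -7.793873351702329
rail ends yaw -7.627141971639233 [ 0.66378572 -0.25329235  0.045     ] [ 0.65264288 -0.33650333  0.045     ] 0.08395373201121618
[ 0.57300905 -0.28316139  0.09414383]
```

>>> {"fn": "move_arm", "kwargs": {"targets": [{"slide":[-0.14,-0.04,0],"angular":[0,0,0.5],"grip":0},{"slide":[-0.14,-0.03,0],"angular":[0,0,0.5],"grip":0},{"slide":[0,0,0.5],"angular":[0,0,0],"grip":0},{"slide":[0,0,0.5],"angular":[0,0,0],"grip":0},{"slide":[0,0,0.5],"angular":[0,0,0],"grip":0},{"slide":[0,0,0.5],"angular":[0,0,0],"grip":0},{"slide":[0,0,0.4],"angular":[0,0,0],"grip":0},{"slide":[0,0,0.3],"angular":[0,0,0],"grip":0}]}}

```text
time_s: 10.93
tool_pos: [0.5698, -0.286, 0.0688]
orientation: [[0.154, 0.988, -0.001], [0.988, -0.154, 0.0], [0.0, -0.001, -1.0]]
ft_force: [-0.9, 0.0, -3.1]
finger_gap: 0.105
finger_force: 49.3
```

```bash
python3 - <<'E'
from h import *
s=robot.state();p=np.array(s['tool_pos']);R=np.array(s['orientation']);print(s['time_s'],p,np.degrees(np.arctan2(R[1,1],R[0,1])),s['ft_force'],s['finger_gap'])
a=cap('wrist','w6');cv2.imwrite('pics/w6c.png',cv2.resize(a[125:275,235:435],(800,600),interpolation=cv2.INTER_CUBIC)[:,:,::-1])
E
```

```text
10.9333 [ 0.56982048 -0.28599701  0.06879875] -8.849528771368671 [-0.87071305  0.02221994 -3.11784845] 0.10455796772678126
```

View pics/w6c.png

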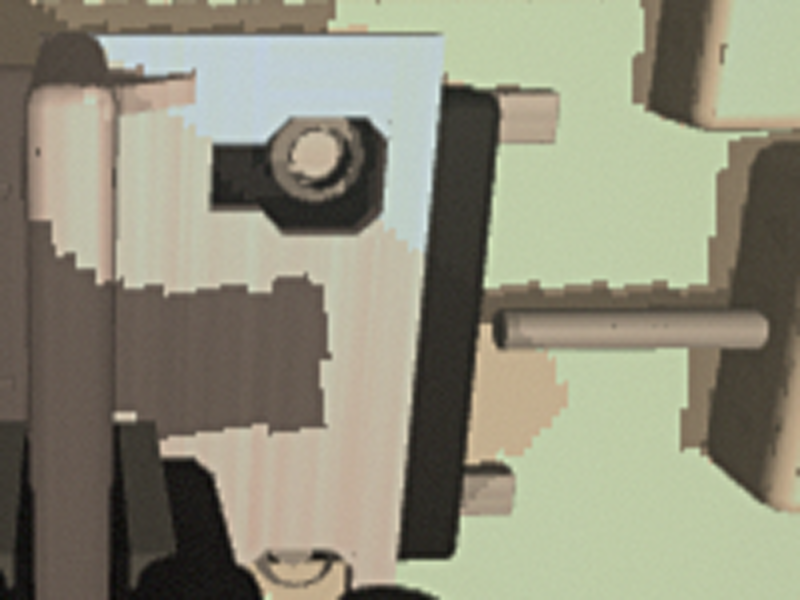

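Both studs now show through their entries, with the +y head at crop (316,156) in an entry centred at (325,176) and the -y head near column 297.

```bash
python3 - <<'E'
from h import *
s=robot.state();p=np.array(s['tool_pos']);R=np.array(s['orientation'])
g=lambda u,v,z:R.T@(onz('wrist',(235+u/4,125+v/4),z)-p)
f=lambda P:(np.array(proj('wrist',p+R@P))-[235,125])*4
print('stud',g(316,156,.059),'top face',g(315,152,.061),'hole',g(325,176,p[2]+.005))
print('-y stud col ->',g(297,560,.059))
print('-y hole proj, left/right', f([-.039,.0395,-.005]), 'stud at same', f([-.039,.0395,p[2]-.059]))
print(p)
E
```

```text
stud [0.03739421 0.04100589 0.00935844] top face [0.03846763 0.04035791 0.00735962] hole [ 0.03701922  0.03947763 -0.00503253]
-y stud col -> [-0.04031369  0.04226955  0.00932713]
-y hole proj, left/right [297.20101847 596.64029674] stud at same [282.71301945 553.68793561]
[ 0.56962457 -0.28589344  0.06839263]
```

>>> {"fn": "move_arm", "kwargs": {"targets": [{"slide":[0.03,0.08,0.1],"angular":[0,0,-0.2],"grip":0},{"slide":[0.02,0.08,0.1],"angular":[0,0,-0.2],"grip":0},{"slide":[0,0,0.1],"angular":[0,0,0],"grip":0},{"slide":[0,0,0.1],"angular":[0,0,0],"grip":0},{"slide":[0,0,0.1],"angular":[0,0,0],"grip":0},{"slide":[0,0,0.1],"angular":[0,0,0],"grip":0},{"slide":[0,0,0.1],"angular":[0,0,0],"grip":0},{"slide":[0,0,0.1],"angular":[0,0,0],"grip":0}]}}

```text
time_s: 11.65
tool_pos: [0.5717, -0.286, 0.0614]
orientation: [[0.147, 0.989, 0.0], [0.989, -0.147, 0.0], [0.0, 0.0, -1.0]]
ft_force: [0.4, 0.1, -3.1]
finger_gap: 0.105
finger_force: 49.2
```

>>> {"fn": "move_arm", "kwargs": {"targets": [{"slide":[0,0,0.05],"angular":[0,0,0],"grip":0},{"slide":[0,0,0.05],"angular":[0,0,0],"grip":0},{"slide":[0,0,0.05],"angular":[0,0,0],"grip":0},{"slide":[0,0,0.05],"angular":[0,0,0],"grip":0},{"slide":[0,0,0.05],"angular":[0,0,0],"grip":0},{"slide":[0,0,0.05],"angular":[0,0,0],"grip":0},{"slide":[0,0,0],"angular":[0,0,0],"grip":0},{"slide":[0,0,0],"angular":[0,0,0],"grip":0}]}}

```text
time_s: 12.32
tool_pos: [0.5718, -0.286, 0.0585]
orientation: [[0.147, 0.989, -0.0], [0.989, -0.147, 0.0], [0.0, -0.0, -1.0]]
ft_force: [0.4, -0.0, -3.0]
finger_gap: 0.106
finger_force: 49.2
```

>>> {"fn": "move_arm", "kwargs": {"targets": [{"slide":[0,0,0.05],"angular":[0,0,0],"grip":0},{"slide":[0,0,0.05],"angular":[0,0,0],"grip":0},{"slide":[0,0,0.05],"angular":[0,0,0],"grip":0},{"slide":[0,0,0.05],"angular":[0,0,0],"grip":0},{"slide":[0,0,0.05],"angular":[0,0,0],"grip":0},{"slide":[0,0,0.05],"angular":[0,0,0],"grip":0},{"slide":[0,0,0],"angular":[0,0,0],"grip":0},{"slide":[0,0,0],"angular":[0,0,0],"grip":0}]}}

```text
time_s: 12.98
tool_pos: [0.5717, -0.286, 0.0555]
orientation: [[0.147, 0.989, -0.0], [0.989, -0.147, 0.0], [0.0, -0.0, -1.0]]
ft_force: [-0.5, 0.1, -3.4]
finger_gap: 0.105
finger_force: 49.2
```

```bash
python3 - <<'E'
from h import *
s=robot.state();print(s['tool_pos'],s['ft_force'],s['ft_torque'])
E
```

```text
[ 0.57173555 -0.28602676  0.05546692] [-0.47333253  0.10555777 -3.42588014] [-0.06194352  0.00615281  0.02226849]
```

>>> {"fn": "move_arm", "kwargs": {"targets": [{"slide":[0,0,0.05],"angular":[0,0,0],"grip":0},{"slide":[0,0,0.05],"angular":[0,0,0],"grip":0},{"slide":[0,0,0.05],"angular":[0,0,0],"grip":0},{"slide":[0,0,0.05],"angular":[0,0,0],"grip":0},{"slide":[0,0,0.05],"angular":[0,0,0],"grip":0},{"slide":[0,0,0.05],"angular":[0,0,0],"grip":0},{"slide":[0,0,0],"angular":[0,0,0],"grip":0},{"slide":[0,0,0],"angular":[0,0,0],"grip":0}]}}

```text
time_s: 13.65
tool_pos: [0.5718, -0.2861, 0.0526]
orientation: [[0.147, 0.989, 0.0], [0.989, -0.147, -0.0], [0.0, 0.0, -1.0]]
ft_force: [-0.5, -0.4, -0.4]
finger_gap: 0.101
finger_force: 49.5
```

>>> {"fn": "move_arm", "kwargs": {"targets": [{"slide":[0,0,0.03],"angular":[0,0,0],"grip":0},{"slide":[0,0,0.03],"angular":[0,0,0],"grip":0},{"slide":[0,0,0.03],"angular":[0,0,0],"grip":0},{"slide":[0,0,0.03],"angular":[0,0,0],"grip":0},{"slide":[0,0,0.03],"angular":[0,0,0],"grip":0},{"slide":[0,0,0.03],"angular":[0,0,0],"grip":0},{"slide":[0,0,0],"angular":[0,0,0],"grip":0},{"slide":[0,0,0],"angular":[0,0,0],"grip":0}]}}

```text
time_s: 14.32
tool_pos: [0.5718, -0.286, 0.0507]
orientation: [[0.147, 0.989, 0.0], [0.989, -0.147, -0.0], [0.0, 0.0, -1.0]]
ft_force: [-0.6, 0.5, 1.0]
finger_gap: 0.107
finger_force: 49.6
```

>>> {"fn": "move_arm", "kwargs": {"targets": [{"slide":[0,0,0.02],"angular":[0,0,0],"grip":0},{"slide":[0,0,0],"angular":[0,0,0],"grip":0},{"slide":[0,0,0.02],"angular":[0,0,0],"grip":0},{"slide":[0,0,0],"angular":[0,0,0],"grip":0},{"slide":[0,0,0.02],"angular":[0,0,0],"grip":0},{"slide":[0,0,0],"angular":[0,0,0],"grip":0},{"slide":[0,0,0.01],"angular":[0,0,0],"grip":0},{"slide":[0,0,0],"angular":[0,0,0],"grip":0}]}}

```text
time_s: 14.98
tool_pos: [0.5719, -0.2861, 0.05]
orientation: [[0.147, 0.989, 0.0], [0.989, -0.147, -0.0], [-0.0, 0.0, -1.0]]
ft_force: [0.3, -0.0, 1.2]
finger_gap: 0.105
finger_force: 49.7
```

>>> {"fn": "move_arm", "kwargs": {"targets": [{"slide":[0,0,0.02],"angular":[0,0,0],"grip":0},{"slide":[0,0,0],"angular":[0,0,0],"grip":0},{"slide":[0,0,0.02],"angular":[0,0,0],"grip":0},{"slide":[0,0,0],"angular":[0,0,0],"grip":0},{"slide":[0,0,0.02],"angular":[0,0,0],"grip":0},{"slide":[0,0,0],"angular":[0,0,0],"grip":0},{"slide":[0,0,0],"angular":[0,0,0],"grip":0},{"slide":[0,0,0],"angular":[0,0,0],"grip":0}]}}

```text
time_s: 15.65
tool_pos: [0.5718, -0.286, 0.0498]
orientation: [[0.147, 0.989, 0.0], [0.989, -0.147, 0.0], [0.0, 0.0, -1.0]]
ft_force: [-0.9, 1.6, 6.3]
finger_gap: 0.106
finger_force: 50.6
```

The plate is seated on the deck. Now the push back.

>>> {"fn": "move_arm", "kwargs": {"targets": [{"slide":[0,0.1,0],"angular":[0,0,0],"grip":0},{"slide":[0,0.1,0],"angular":[0,0,0],"grip":0},{"slide":[0,0.1,0],"angular":[0,0,0],"grip":0},{"slide":[0,0.1,0],"angular":[0,0,0],"grip":0},{"slide":[0,0.1,0],"angular":[0,0,0],"grip":0},{"slide":[0,0,0],"angular":[0,0,0],"grip":0},{"slide":[0,0,0],"angular":[0,0,0],"grip":0},{"slide":[0,0,0],"angular":[0,0,0],"grip":0}]}}

```text
time_s: 16.32
tool_pos: [0.5767, -0.2873, 0.0499]
orientation: [[0.147, 0.989, 0.0], [0.989, -0.147, -0.0], [-0.0, 0.0, -1.0]]
ft_force: [-1.0, -0.2, 6.7]
finger_gap: 0.109
finger_force: 50.5
```

```bash
python3 - <<'E'
from h import *
s=robot.state();print(s['tool_pos'],s['ft_force'],s['ft_torque'])
E
```

```text
[ 0.57669981 -0.28725561  0.04986211] [-0.9836891  -0.16345521  6.68558849] [0.03674933 0.34742693 0.01790849]
```

>>> {"fn": "move_arm", "kwargs": {"targets": [{"slide":[0,0.1,0],"angular":[0,0,0],"grip":0},{"slide":[0,0.1,0],"angular":[0,0,0],"grip":0},{"slide":[0,0.1,0],"angular":[0,0,0],"grip":0},{"slide":[0,0.1,0],"angular":[0,0,0],"grip":0},{"slide":[0,0.1,0],"angular":[0,0,0],"grip":0},{"slide":[0,0,0],"angular":[0,0,0],"grip":0},{"slide":[0,0,0],"angular":[0,0,0],"grip":0},{"slide":[0,0,0],"angular":[0,0,0],"grip":0}]}}

```text
time_s: 16.98
tool_pos: [0.5817, -0.288, 0.0499]
orientation: [[0.147, 0.989, 0.0], [0.989, -0.147, -0.001], [-0.0, 0.0, -1.0]]
ft_force: [-0.4, -0.6, 5.9]
finger_gap: 0.106
finger_force: 50.5
```

>>> {"fn": "move_arm", "kwargs": {"targets": [{"slide":[0,0.05,0],"angular":[0,0,0],"grip":0},{"slide":[0,0.05,0],"angular":[0,0,0],"grip":0},{"slide":[0,0.05,0],"angular":[0,0,0],"grip":0},{"slide":[0,0.05,0],"angular":[0,0,0],"grip":0},{"slide":[0,0.03,0],"angular":[0,0,0],"grip":0},{"slide":[0,0.02,0],"angular":[0,0,0],"grip":0},{"slide":[0,0,0],"angular":[0,0,0],"grip":0},{"slide":[0,0,0],"angular":[0,0,0],"grip":0}]}}

```text
time_s: 17.65
tool_pos: [0.5839, -0.2883, 0.0499]
orientation: [[0.147, 0.989, 0.0], [0.989, -0.147, -0.0], [-0.0, 0.0, -1.0]]
ft_force: [-1.7, 0.2, 6.7]
finger_gap: 0.109
finger_force: 50.6
```

>>> {"fn": "move_arm", "kwargs": {"targets": [{"slide":[0,0.03,0],"angular":[0,0,0],"grip":0},{"slide":[0,0,0],"angular":[0,0,0],"grip":0},{"slide":[0,0.03,0],"angular":[0,0,0],"grip":0},{"slide":[0,0,0],"angular":[0,0,0],"grip":0},{"slide":[0,0.03,0],"angular":[0,0,0],"grip":0},{"slide":[0,0,0],"angular":[0,0,0],"grip":0},{"slide":[0,0,0],"angular":[0,0,0],"grip":0},{"slide":[0,0,0],"angular":[0,0,0],"grip":0}]}}

```text
time_s: 18.32
tool_pos: [0.5848, -0.2885, 0.0499]
orientation: [[0.147, 0.989, 0.0], [0.989, -0.147, -0.0], [-0.0, 0.0, -1.0]]
ft_force: [-1.4, 0.9, 6.1]
finger_gap: 0.106
finger_force: 50.6
```

>>> {"fn": "move_arm", "kwargs": {"targets": [{"slide":[0,0.03,0],"angular":[0,0,0],"grip":0},{"slide":[0,0,0],"angular":[0,0,0],"grip":0},{"slide":[0,0.03,0],"angular":[0,0,0],"grip":0},{"slide":[0,0,0],"angular":[0,0,0],"grip":0},{"slide":[0,0.03,0],"angular":[0,0,0],"grip":0},{"slide":[0,0,0],"angular":[0,0,0],"grip":0},{"slide":[0,0,0],"angular":[0,0,0],"grip":0},{"slide":[0,0,0],"angular":[0,0,0],"grip":0}]}}

```text
time_s: 18.98
tool_pos: [0.5857, -0.2886, 0.0499]
orientation: [[0.147, 0.989, 0.0], [0.989, -0.147, -0.0], [-0.0, 0.0, -1.0]]
ft_force: [-1.1, 0.0, 6.2]
finger_gap: 0.104
finger_force: 50.6
```

>>> {"fn": "move_arm", "kwargs": {"targets": [{"slide":[0,0.03,0],"angular":[0,0,0],"grip":0},{"slide":[0,0,0],"angular":[0,0,0],"grip":0},{"slide":[0,0.03,0],"angular":[0,0,0],"grip":0},{"slide":[0,0,0],"angular":[0,0,0],"grip":0},{"slide":[0,0.03,0],"angular":[0,0,0],"grip":0},{"slide":[0,0,0],"angular":[0,0,0],"grip":0},{"slide":[0,0,0],"angular":[0,0,0],"grip":0},{"slide":[0,0,0],"angular":[0,0,0],"grip":0}]}}

```text
time_s: 19.65
tool_pos: [0.5859, -0.2886, 0.0498]
orientation: [[0.148, 0.989, -0.001], [0.989, -0.148, 0.0], [-0.0, -0.001, -1.0]]
ft_force: [-5.0, 0.1, 8.8]
finger_gap: 0.108
finger_force: 51.0
```

The push has met the end stop (5 N). I'll press a little more, then look for the catch.

>>> {"fn": "move_arm", "kwargs": {"targets": [{"slide":[0,0.03,0],"angular":[0,0,0],"grip":0},{"slide":[0,0,0],"angular":[0,0,0],"grip":0},{"slide":[0,0.03,0],"angular":[0,0,0],"grip":0},{"slide":[0,0,0],"angular":[0,0,0],"grip":0},{"slide":[0,0,0],"angular":[0,0,0],"grip":0},{"slide":[0,0,0],"angular":[0,0,0],"grip":0},{"slide":[0,0,0],"angular":[0,0,0],"grip":0},{"slide":[0,0,0],"angular":[0,0,0],"grip":0}]}}

```text
time_s: 20.32
tool_pos: [0.5859, -0.2886, 0.0498]
orientation: [[0.148, 0.989, -0.002], [0.989, -0.148, 0.001], [0.0, -0.002, -1.0]]
ft_force: [-6.8, 1.5, 11.0]
finger_gap: 0.106
finger_force: 51.2
```

```bash
python3 - <<'E'
from h import *
s=robot.state();p=np.array(s['tool_pos']);R=np.array(s['orientation']);print(p,s['ft_force'],s['ft_torque'])
a=cap('wrist','w7');c=cap('scene','s7')
w=np.zeros((450,800,3),np.uint8); w[:,:600]=cv2.resize(a[125:275,215:415],(600,450),interpolation=cv2.INTER_CUBIC)
w[:,600:]=cv2.resize(c[200:300,270:314],(200,450),interpolation=cv2.INTER_CUBIC)
cv2.imwrite('pics/c7.png',w[:,:,::-1])
print('catch proj',(np.array(proj('wrist',p+R@[0,-.010,-.002]))-[215,125])*3)
E
```

```text
[ 0.58592947 -0.28861026  0.04984933] [-6.76396399  1.52688295 11.0305905 ] [ 0.37615292  1.29253315 -0.0188056 ]
catch proj [ 71.87031639 289.36021575]
```

View pics/c7.png

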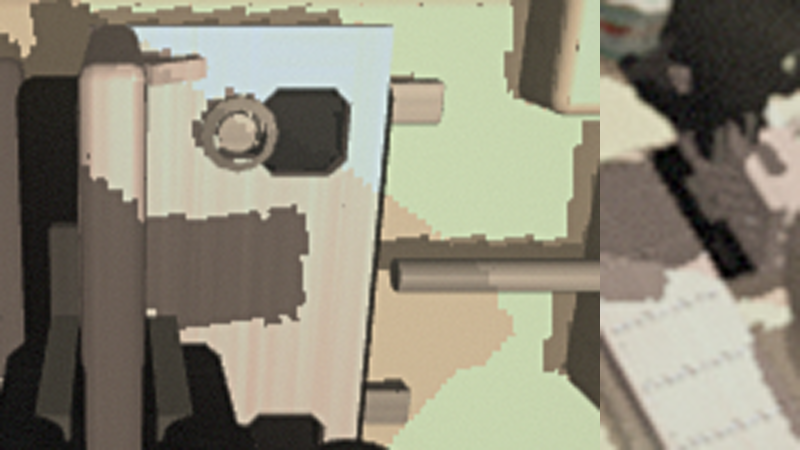

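The stud head sits over the slot at (235,132), and a grey tab, probably the catch, shows in front of the wall at (63,270). I'll press slightly more, then test it with a gentle pull.

>>> {"fn": "move_arm", "kwargs": {"targets": [{"slide":[0,0.04,0],"angular":[0,0,0],"grip":0},{"slide":[0,0.04,0],"angular":[0,0,0],"grip":0},{"slide":[0,0.04,0],"angular":[0,0,0],"grip":0},{"slide":[0,0,0],"angular":[0,0,0],"grip":0},{"slide":[0,0,0],"angular":[0,0,0],"grip":0},{"slide":[0,0,0],"angular":[0,0,0],"grip":0},{"slide":[0,0,0],"angular":[0,0,0],"grip":0},{"slide":[0,0,0],"angular":[0,0,0],"grip":0}]}}

```text
time_s: 21.08
tool_pos: [0.586, -0.2887, 0.0499]
orientation: [[0.148, 0.989, -0.003], [0.989, -0.148, 0.001], [0.001, -0.004, -1.0]]
ft_force: [-10.4, 2.4, 15.0]
finger_gap: 0.101
finger_force: 51.7
```

>>> {"fn": "move_arm", "kwargs": {"targets": [{"slide":[0,-0.1,-0.04],"angular":[0,0,0],"grip":0},{"slide":[0,-0.1,0],"angular":[0,0,0],"grip":0},{"slide":[0,-0.1,0],"angular":[0,0,0],"grip":0},{"slide":[0,-0.1,0],"angular":[0,0,0],"grip":0},{"slide":[0,-0.05,0],"angular":[0,0,0],"grip":0},{"slide":[0,0,0],"angular":[0,0,0],"grip":0},{"slide":[0,0,0],"angular":[0,0,0],"grip":0},{"slide":[0,0,0],"angular":[0,0,0],"grip":0}]}}

```text
time_s: 21.75
tool_pos: [0.5846, -0.2878, 0.0499]
orientation: [[0.147, 0.989, 0.001], [0.989, -0.147, -0.0], [-0.0, 0.001, -1.0]]
ft_force: [1.4, -0.9, 1.7]
finger_gap: 0.106
finger_force: 49.9
```

>>> {"fn": "move_arm", "kwargs": {"targets": [{"slide":[0,-0.05,0],"angular":[0,0,0],"grip":0},{"slide":[0,-0.05,0],"angular":[0,0,0],"grip":0},{"slide":[0,0,0],"angular":[0,0,0],"grip":0},{"slide":[0,0,0],"angular":[0,0,0],"grip":0},{"slide":[0,0,0],"angular":[0,0,0],"grip":0},{"slide":[0,0,0],"angular":[0,0,0],"grip":0},{"slide":[0,0,0],"angular":[0,0,0],"grip":0},{"slide":[0,0,0],"angular":[0,0,0],"grip":0}]}}

```text
time_s: 22.42
tool_pos: [0.5843, -0.2878, 0.0499]
orientation: [[0.147, 0.989, 0.002], [0.989, -0.146, -0.001], [-0.0, 0.002, -1.0]]
ft_force: [5.4, -1.7, -1.3]
finger_gap: 0.109
finger_force: 49.6
```

The plate holds at 5 N with almost no travel, so the catch is up in front of it. I'll seat it home, let go and rise.

>>> {"fn": "move_arm", "kwargs": {"targets": [{"slide":[0,0.1,0],"angular":[0,0,0],"grip":0},{"slide":[0,0.1,0],"angular":[0,0,0],"grip":0},{"slide":[0,0.08,0],"angular":[0,0,0],"grip":0},{"slide":[0,0,0],"angular":[0,0,0],"grip":0},{"slide":[0,0,0],"angular":[0,0,0],"grip":0},{"slide":[0,0,0],"angular":[0,0,0],"grip":0.3},{"slide":[0,0,0],"angular":[0,0,0],"grip":0.5},{"slide":[0,0,0],"angular":[0,0,0],"grip":0.7}]}}

```text
time_s: 23.08
tool_pos: [0.5853, -0.2878, 0.0493]
orientation: [[0.147, 0.989, -0.001], [0.989, -0.147, 0.001], [0.0, -0.001, -1.0]]
ft_force: [-0.1, 0.4, 0.0]
finger_gap: 0.523
finger_force: 0.0
```

>>> {"fn": "move_arm", "kwargs": {"targets": [{"slide":[0,0,0],"angular":[0,0,0],"grip":0.8},{"slide":[0,0,0],"angular":[0,0,0],"grip":0.8},{"slide":[0,0,-0.5],"angular":[0,0,0],"grip":0.8},{"slide":[0,0,-1.5],"angular":[0,0,0],"grip":0.8},{"slide":[0,0,-2],"angular":[0,0,0],"grip":0.8},{"slide":[0,0,-2.5],"angular":[0,0,0],"grip":0.8},{"slide":[0,0,-2.5],"angular":[0,0,0],"grip":0.8},{"slide":[0,0,-2.5],"angular":[0,0,0],"grip":0.8}]}}

```text
time_s: 23.75
tool_pos: [0.5856, -0.2882, 0.1663]
orientation: [[0.147, 0.989, -0.0], [0.989, -0.147, -0.0], [-0.0, -0.0, -1.0]]
ft_force: [0.7, -0.4, -0.1]
finger_gap: 0.798
finger_force: 0.0
```

>>> {"fn": "move_arm", "kwargs": {"targets": [{"slide":[0.5,-1,-1],"angular":[0,0,0],"grip":0.8},{"slide":[0.5,-1,-1],"angular":[0,0,0],"grip":0.8},{"slide":[0.5,-1,-1],"angular":[0,0,0],"grip":0.8},{"slide":[0.5,-1,0],"angular":[0,0,0],"grip":0.8},{"slide":[0.5,-1,0],"angular":[0,0,0],"grip":0.8},{"slide":[0.5,-1,0],"angular":[0,0,0],"grip":0.8},{"slide":[0.5,0,0],"angular":[0,0,0],"grip":0.8},{"slide":[0,0,0],"angular":[0,0,0],"grip":0.8}]}}

```text
time_s: 24.42
tool_pos: [0.5321, -0.2434, 0.1952]
orientation: [[0.146, 0.989, 0.001], [0.989, -0.146, 0.001], [0.001, 0.001, -1.0]]
ft_force: [0.5, -0.2, -0.1]
finger_gap: 0.801
finger_force: 0.0
```

```bash
python3 - <<'E'
from h import *
s=robot.state();print(s['time_s'],s['tool_pos'],s['ft_force'],s['finger_gap'])
a=cap('wrist','w8')
c=np.round(proj('wrist',[.5859,-.2886,.06])).astype(int);print(c)
y0=max(0,min(234,c[1]-75));x0=max(0,min(312,c[0]-100))
cv2.imwrite('pics/w8c.png',cv2.resize(a[y0:y0+150,x0:x0+200],(800,600),interpolation=cv2.INTER_CUBIC)[:,:,::-1])
E
```

```text
24.4167 [ 0.53210724 -0.24343229  0.1952016 ] [ 0.51640232 -0.18119347 -0.1057186 ] 0.8011856151759077
[304 205]
```

View pics/w8c.png

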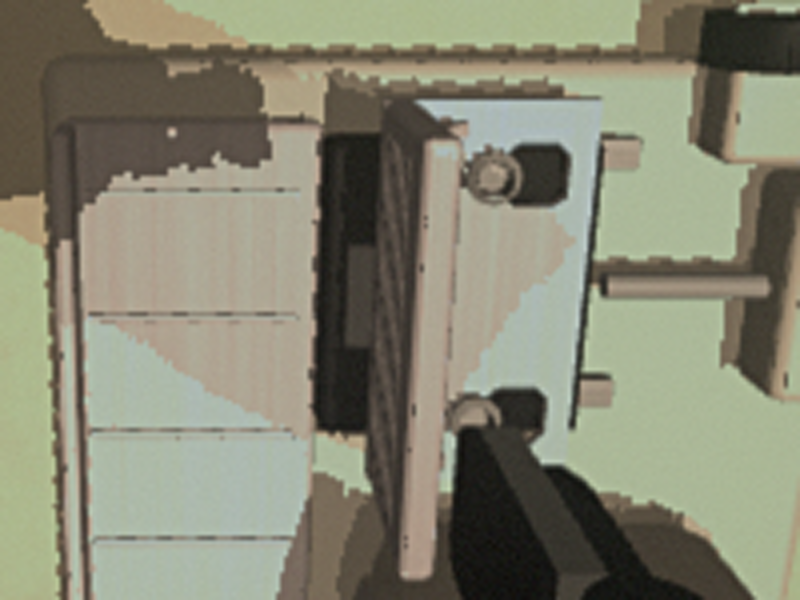

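The plate lies flat at home with both stud heads over the slot ends at (492,178) and (475,412). The catch shows at (358,297) in front of the foot, and the robot is clear of everything. I'll hand in the job.

```bash
python3 -c "
from plant import robot
print(robot.sign_off())"
```

```text
the job is handed in; nothing more can be done
None
```

The stop plate is back on the slicer: both studs are in their slots, the catch held against a 5 N test pull, and the gripper is open and clear; I handed it in at about 24.5 s of the 51 s.

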